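# Find the heavy side of a covered eccentric rotor and hold it down

### The arm

A 7-joint arm with a two-finger parallel gripper is mounted at the origin on the work surface. World frame = base frame: x ahead of the robot, y to its left, z up, the work surface at z = 0. Lengths are in m, angles in rad, forces in N, time in s.
With the tool pointing down it reaches from about 0.425 to 0.925 m from the base axis. Payload 6.8 kg.
Tool frame: the origin (TCP) lies at the very end of the fingers, on their centre line; the grasp point (between the pads) lies 19 mm behind it; z points along the fingers, x is the direction in which the jaws open and shut, and the axes are right-handed (so a half turn about z gives the same grasp; the last joint's range is limited). The gripper opens to 85 mm and grips with 20 to 120 N. Pads are 22 mm wide; open, the fingers measure 114 mm over their backs; the gripper's body (76 mm by 85 mm) begins 54 mm behind the grasp point. The pads swing forward as they close: fully open they stand 13 mm farther back than shut.
Start: joints at [1.178, 0.477, 0.022, 1.555, -0.011, 1.109, -0.083], TCP at [0.19, -0.648, 0.231] pointing down, gripper open.
Joint ranges: [-2.96, 2.96], [-0.34, 2.1], [-1.41, 1.46], [0.24, 2.44], [-1.37, 4.51], [0.17, 1.92], [-2.96, 2.96]. Speed limits (rad/s): [2.39, 2.39, 3.14, 3.14, 3.14, 3.14, 3.14].

### API

Orientations are given as a rotation vector (axis times angle).
In Python, from station import bot gives the robot as it stands. The module is installed in compiled form; this text tells all that it offers.
- The arm moves only by the tool jog_arm, never from a script. Its arguments are lists of equal length, an entry for each row: "translation": the shift along the tool's x, y, z in m, a list of three; "yaw": the turn about the tool's z in degrees. In form: {"translation": [[x, y, z], ...], "yaw": [yaw, ...]}. A call has 1 to 5 rows; each row shifts and turns the pose as measured when the row begins, along the tool's axes as they then stand; what a row does not reach is not made up. A row lasts 1/8 s, in which the tool goes at most 62.5 mm and 10.7 degrees, less where a joint would pass 70% of its speed; a pose out of reach is approached as far as the arm can. A call with a gripper value outside its range is refused whole. "gripper" is the finger opening in m, from 0 to 0.0854, set as the call begins (left out, the last holds). The fingers move at their own pace and stop on an object; "force" is the grip in N (left out, the last holds). Time passes only in rows, so rows that do not move let the fingers close. It gives the time, the measured TCP pose, the force and the opening at its end, in the units of the state.
- bot.observe(): the state, without advancing time (a new reading comes with each control period).
- bot.capture(name): name is "side" or "top"; returns a dict with "frame" (480x640x3 uint8, red, green, blue), "depth" (480x640 float32, m along the optical axis (not along the pixel's ray), 0 where there is no reading), "intrinsics" (3x3 intrinsics, pixels), "extrinsics" (4x4, takes a point from world to camera coordinates). Camera axes: x right, y up, looking along -z (the intrinsics and any distortion apply to the point x, -y, -z); pixel columns grow to the right and rows downward; lengths in m; the calibration is good to about 2 mm. A picture is of the moment at which its call begins.
- bot.finish_job(): hands the job in, once; it reports no verdict.
The state is a dict: "t": time; "qpos": joint angles; "qd": joint speeds; "joint_torque": joint torques, N m; "tool_pos": TCP position; "tool_rot": TCP orientation; "ft_force": force on the tool from outside, world axes, zero at the start; "torque": the same for the moment, N m; "finger_gap": finger opening in m.
Only numpy, scipy, OpenCV 4.12 (cv2) and the standard library are available. Lean on these libraries where they do the work, as an engineer would, in place of code of your own. Each camera call takes 0.05 s, during which the arm holds its last target.

### The job

The teal rotor on the blue bearing stand hides an off-centre weight under its round cover, and nothing on the outside tells where it is. Take the rotor by its steel hub, turn it to find by feel (or by how it sinks when let go) which side is heavy, then turn the heavy side to the very bottom, as low as it goes, and finish holding the hub there, gripped and still, for the next fitter. Do not knock the other parts on the bench about.

Things in the scene. Friction and masses are not known exactly. Their poses are not given: they have to be found in the camera images.
- stand: Fixed blue stand: base plate 190 x 150 mm on the bench (x -85 to +105 mm, y +-75 mm). Origin at bench height, 130 mm below the middle of the rotor's back face. The rotor's axle leans 30 degrees from vertical to the stand's own -x side (roughly to the robot): in the stand's axes it points from back to front along (-0.5, 0, 0.866). The stand's place and yaw vary.
- hub_grip (a point): Where to grip: on the axle, in the middle of the round knurled steel hub. The hub is 38 mm in diameter and stands 40 mm proud of the rotor's front face; this point is 24 mm in front of that face. Its z axis points outward along the axle (a gripper comes in against it); x turns with the rotor and points to the orange mark. Being round, the hub can be gripped at any angle about the axle.
- rotor (a joint): Turn of the rotor about its axle (rad, endless, no stops), growing counter-clockwise seen from in front of the hub. At 0 the orange mark on the cover is uppermost. The mark is only a reference: the heavy side lies at any angle from it, different each time. The rotor may still be sinking in the first seconds.
- rotor_mid (a point): Centre of the rotor: closed teal disc, 160 mm in diameter, 26 mm thick, fast to the hub, 0.9 kg in all. Gravity turns it with up to 0.08 to 0.11 N m (none with the heavy side lowest or uppermost); the bearing drags with 0.05 N m. Let go, it sinks slowly (up to some 6 s) and stops 26 to 38 degrees short of heavy side down; let go as near as that to lowest or uppermost, it stays put.
- head_a_mid (a point): Leave alone: loose instrument head, white with teal lid, 92 mm in diameter, 96 mm tall, with a 27 mm side stub along its x; this point is at its centre.
- head_b_mid (a point): Leave alone: a second loose instrument head, the same.
- spool_mid (a point): Leave alone: loose steel spool with two 140 mm flanges, 110 mm tall; centre.
- ring_mid (a point): Leave alone: loose blue flange with bolt heads, 150 mm in diameter, 34 mm tall over the bolts; centre.
- wrench_grip (a point): Leave alone: loose 200 mm wrench lying flat; point in its handle.
Not all that is in view belongs to the job. What is shaped like the stand but red is not meant.

How it is judged:
By the outcome, as a careful person would: the job done as asked, in the order asked, and still so for the second after the job is handed in, while the arm keeps its last pose, push and grip.
It also fails if it takes over 72 s, if anything falls off the work surface, if the arm or the gripper's body presses on something with over 40 N, if the wrist force passes 120 N, or if a joint passes its speed limit or range.

## Working session

There is one attempt and no reset: what is moved stays moved. The work goes in short steps, Python scripts to look and compute and a tool call to move; the robot and the scene stay as the last step left them, time stands still between calls to the robot, and variables do not carry over. Pictures are saved under pics/ and viewed, and the job is handed in when it is done.

Besides the shell and the picture viewer there is one more tool, called after "Emit:" as name([rows], argument=value, ...), one row to a line, values as JSON. jog_arm: Moves the arm, as the interface text tells. Its arguments: {"type":"object","properties":{"translation":{"type":"array","items":{"type":"array","items":{"type":"number"}}},"yaw":{"type":"array","items":{"type":"number"}},"gripper":{"type":"number"},"force":{"type":"number"}},"required":["translation","yaw"]}

```bash
mkdir -p pics
python3 - <<'E'
from station import bot
import cv2,numpy as np
print(bot.observe())
for n in("side","top"):
    c=bot.capture(n); cv2.imwrite(f"pics/{n}0.png",c["frame"][:,:,::-1]); np.savez(f"{n}0.npz",**c)
    print(n,c["intrinsics"],c["extrinsics"],np.linalg.inv(c["extrinsics"])[:3,3])
E
```

```text
{'t': 0.0, 'qpos': array([ 1.17792911,  0.47782585,  0.02233879,  1.55648264, -0.0114967 ,
        1.10931305, -0.08310811]), 'qd': array([ 2.25984011e-04,  7.18778908e-04,  1.28820596e-03,  6.28826872e-04,
        1.67823193e-03, -4.89712409e-05, -4.96834222e-04]), 'joint_torque': array([-8.97264945e-04, -5.96456265e+01,  1.60772033e+00, -2.81201577e+01,
        1.25164585e-02,  9.48095578e-03, -4.98522738e-06]), 'tool_pos': array([ 0.18944081, -0.64723017,  0.23029528]), 'tool_rot': array([-2.51338844,  1.88310087,  0.00251845]), 'ft_force': array([ 0.75632473, -0.25428238,  1.21624892]), 'torque': array([0.00055037, 0.04303034, 0.00056807]), 'finger_gap': 0.08515079569514979}
side [[528.0387301    0.         319.43600482]
 [  0.         528.0387301  235.15815647]
 [  0.           0.           1.        ]] [[-0.70316765  0.71101422  0.00374744  0.35419147]
 [-0.59372871 -0.59005998  0.54709728  0.23807831]
 [ 0.39120516  0.38247615  0.83706064 -1.60804267]
 [ 0.          0.          0.          1.        ]] [1.0194845  0.50368328 1.21444992]
top [[484.09975297   0.         324.25411263]
 [  0.         484.09975297 233.20740825]
 [  0.           0.           1.        ]] [[ 0.01529276 -0.9996315   0.02242749 -0.0169272 ]
 [ 0.99197906  0.01798278  0.12511662 -0.55205334]
 [-0.12547383  0.02033423  0.99188852 -1.29902051]
 [ 0.          0.          0.          1.        ]] [0.38489114 0.01942107 1.35793422]
```

View pics/side0.png

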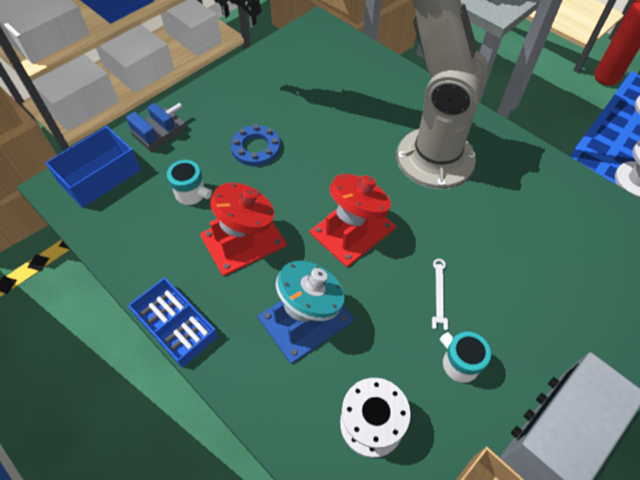

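View pics/top0.png

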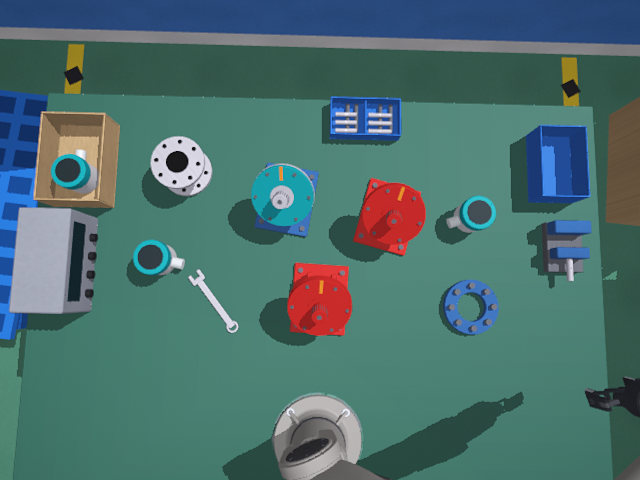

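The top view shows the teal rotor at about (283,195), its hub at (280,199) and the orange mark at (281,173). The two red stands are decoys. Next I measure the disc plane and the hub.

```bash
cat > h.py <<'E'
import numpy as np,cv2
def cloud(c):
    K=c["intrinsics"];E=np.linalg.inv(c["extrinsics"]);d=c["depth"]
    v,u=np.mgrid[0:480,0:640]
    P=np.stack([(u-K[0,2])/K[0,0]*d,-(v-K[1,2])/K[1,1]*d,-d],-1)
    return P@E[:3,:3].T+E[:3,3]
def proj(c,p):
    q=c["extrinsics"][:3,:3]@np.asarray(p)+c["extrinsics"][:3,3];K=c["intrinsics"]
    return K[0,0]*q[0]/-q[2]+K[0,2],K[1,1]*-q[1]/-q[2]+K[1,2]
E
python3 - <<'E'
from h import *
for n,box in(("side",(260,350,255,330)),("top",(245,320,155,235))):
    c=dict(np.load(n+"0.npz"));P=cloud(c);f=c["frame"]
    hsv=cv2.cvtColor(f,cv2.COLOR_RGB2HSV)
    m=np.zeros((480,640),bool);m[box[2]:box[3],box[0]:box[1]]=1
    m&=(c["depth"]>0)
    t=m&(hsv[...,0]>85)&(hsv[...,0]<97)&(hsv[...,1]>150)&(P[...,2]>.1)
    p=P[t]
    for _ in range(5):
        ce=p.mean(0);w=np.linalg.svd(p-ce,full_matrices=0)[2][2];w*=np.sign(w[2]);r=(p-ce)@w;p=p[abs(r)<.004]
    # circle centre via minEnclosing in plane
    ex=np.cross([0,1,0],w);ex/=np.linalg.norm(ex);ey=np.cross(w,ex)
    q=np.stack([(p-ce)@ex,(p-ce)@ey],1).astype(np.float32)
    (cc,rr)=cv2.minEnclosingCircle(q);C=ce+cc[0]*ex+cc[1]*ey
    print(n,len(p),"normal",w,"tilt",np.degrees(np.arccos(w[2])),"yaw(lean)",np.degrees(np.arctan2(-w[1],-w[0])),"C",C,rr)
    hb=m&(((P-C)@w)>.03)&(((P-C)@w)<.06)&(np.linalg.norm(P-C,axis=-1)<.07)
    print("hub",P[hb].mean(0),(P[hb].mean(0)-C),"h",((P-C)@w)[hb].max(),"hub top",P[m&(((P-C)@w)>.036)&(np.linalg.norm(P-C,axis=-1)<.07)].mean(0))
    o=m&(hsv[...,0]>8)&(hsv[...,0]<25)&(hsv[...,1]>150)&(np.linalg.norm(P-C,axis=-1)<.09)
    mk=P[o].mean(0);up=np.array([0,0,1])-w*w[2];up/=np.linalg.norm(up);lf=np.cross(w,up)
    print("mark",mk,o.sum(),"angle",np.degrees(np.arctan2((mk-C)@lf,(mk-C)@up)))
    print(proj(c,C),proj(c,C+.024*w))
E
```

```text
side 1771 normal [-0.49086069  0.08124343  0.8674418 ] tilt 29.83729206507489 yaw(lean) -9.397952000995849 C [0.63313782 0.1032436  0.15358149] 0.08179647475481033
hub [0.61757865 0.10900457 0.18847166] [-0.01555916  0.00576097  0.03489016] h 0.04427784962039537 hub top [0.61488036 0.10821239 0.188725  ]
mark [0.68424413 0.10614025 0.1847041 ] 29 angle 10.785083832652765
(np.float64(311.89509641365163), np.float64(285.9685049088072)) (np.float64(316.17516965593484), np.float64(278.83301275486593))
top 2123 normal [-0.49405424  0.08128174  0.8656233 ] tilt 30.046046173994224 yaw(lean) -9.342602729156688 C [0.62937794 0.10331374 0.15234054] 0.08005999773740768
hub [0.61064124 0.10558748 0.1870759 ] [-0.01873671  0.00227374  0.03473536] h 0.04560630855934147 hub top [0.60970115 0.10603596 0.18727515]
mark [0.68117652 0.10593285 0.18250268] 28 angle 10.558625600795288
(np.float64(281.898307398403), np.float64(196.3719879068063)) (np.float64(280.4483947079), np.float64(199.36825523131503))
```

Run:
```python
import cv2
for n,(x0,x1,y0,y1) in dict(side=(180,420,160,360),top=(200,500,120,360)).items():
    i=cv2.imread(f"pics/{n}0.png")[y0:y1,x0:x1];cv2.imwrite(f"pics/{n}0c.png",cv2.resize(i,(700,int(700*i.shape[0]/i.shape[1])),interpolation=cv2.INTER_CUBIC))
```

```text
(no output)
```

Both cameras agree: the front-face centre is near (0.631, 0.103, 0.153) and the axle near (-0.493, 0.081, 0.866). The jog only translates and yaws, so the 30° tool tilt must come from the arm's reach limit. I'll raise the arm and swing round to that azimuth first.

Emit:
jog_arm([
  [0,0,-0.06],
  [0,0,-0.06],
  [0,-0.058,-0.02],
  [0,-0.058,0],
  [0,-0.058,0],
], yaw=[0,0,-5,-5,-5])

```text
t: 0.72
tool_pos: [0.3476, -0.5858, 0.3715]
tool_rot: [-2.733, 1.546, 0.011]
ft_force: [0.3, -0.7, -0.2]
finger_gap: 0.0852
```

Emit:
jog_arm([
  [0,-0.058,0],
  [0,-0.058,0],
  [0,-0.058,0],
  [0,-0.058,0],
  [0,-0.058,0],
], yaw=[-5,-5,-5,-5,-5])

```text
t: 1.35
tool_pos: [0.57, -0.3898, 0.3679]
tool_rot: [-3.006, 0.897, 0.017]
ft_force: [0.6, 0.0, -0.2]
finger_gap: 0.0854
```

Emit:
jog_arm([
  [0,-0.058,0],
  [0,-0.058,0],
  [0,-0.058,0],
  [0,-0.058,0],
  [0,-0.058,0],
], yaw=[-5,-5,-5,-5,-5])

```text
t: 1.98
tool_pos: [0.6849, -0.1164, 0.3648]
tool_rot: [-3.127, 0.203, 0.023]
ft_force: [0.8, -0.3, -0.3]
finger_gap: 0.0855
```

```bash
cat > st.py <<'E'
from station import bot
import numpy as np
from scipy.spatial.transform import Rotation as R
np.set_printoptions(precision=4,suppress=True)
def st():
    o=bot.observe();M=R.from_rotvec(o["tool_rot"]).as_matrix()
    print("t",round(o["t"],3),"q",o["qpos"],"pos",o["tool_pos"],"gap",round(o["finger_gap"],4));print(M);print("F",o["ft_force"],"T",o["torque"],"tilt",np.degrees(np.arccos(-M[2,2])),"az z",np.degrees(np.arctan2(M[1,2],M[0,2])),"az",np.degrees(np.arctan2(o["tool_pos"][1],o["tool_pos"][0])))
    return o,M
if __name__=="__main__": st()
E
python3 st.py
```

```text
t 1.975 q [ 0.3356  0.4719 -0.3942  1.2867  0.1677  1.4307 -0.1748] pos [ 0.6849 -0.1164  0.3648] gap 0.0855
[[ 0.9915 -0.1293 -0.0142]
 [-0.1291 -0.9916  0.0092]
 [-0.0152 -0.0073 -0.9999]]
F [ 0.7586 -0.3026 -0.2709] T [-0.0154 -0.0189 -0.0308] tilt 0.9664065555963617 az z 147.10355979656694 az -9.641815876432492
```

Emit:
jog_arm([
  [0.06,0,0],
  [0.06,0,0],
  [0.06,0,0],
  [0.06,0,0],
  [0.06,0,0],
], yaw=[0,0,0,0,0])

```text
t: 2.6
tool_pos: [0.9151, -0.1134, 0.3573]
tool_rot: [3.114, -0.085, 0.021]
ft_force: [0.0, 3.9, 0.3]
finger_gap: 0.0855
```

```bash
python3 st.py
```

```text
t 2.6 q [ 0.1848  1.0403 -0.8763  0.3237  0.7986  1.8692 -0.1208] pos [ 0.9151 -0.1134  0.3573] gap 0.0855
[[ 0.9984 -0.055   0.0126]
 [-0.0546 -0.9981 -0.027 ]
 [ 0.0141  0.0263 -0.9996]]
F [0.0228 3.9281 0.2724] T [ 0.1499  0.011  -0.046 ] tilt 1.7093677663879918 az z -65.03244511368048 az -7.066004364177611
```

Emit:
jog_arm([
  [0.06,0,0],
  [0.06,0,0],
], yaw=[0,0])

```text
t: 2.85
tool_pos: [0.94, -0.1057, 0.3423]
tool_rot: [3.101, -0.065, 0.074]
ft_force: [0.5, 1.3, 1.3]
finger_gap: 0.0855
```

```bash
python3 st.py
```

```text
t 2.85 q [ 0.1814  1.1308 -1.4074  0.2416  1.349   1.9151 -0.102 ] pos [ 0.94   -0.1057  0.3423] gap 0.0855
[[ 0.998  -0.0427  0.0466]
 [-0.0409 -0.9984 -0.0397]
 [ 0.0482  0.0377 -0.9981]]
F [0.4596 1.3274 1.3038] T [ 0.0712  0.0289 -0.0568] tilt 3.5073933724649122 az z -40.43803967044508 az -6.416343680551885
```

Emit:
jog_arm([
  [0.06,0,0],
  [0.06,0,0],
  [0.06,0,0],
  [0.06,0,0],
], yaw=[0,0,0,0])

```text
t: 3.35
tool_pos: [0.9441, -0.0883, 0.3339]
tool_rot: [3.072, -0.061, 0.065]
ft_force: [1.1, -0.7, -0.2]
finger_gap: 0.0853
```

```bash
python3 st.py
```

```text
t 3.35 q [ 0.152   1.1402 -1.4083  0.2422  1.3838  1.9151 -0.1181] pos [ 0.9441 -0.0883  0.3339] gap 0.0853
[[ 0.9983 -0.0413  0.0411]
 [-0.0384 -0.9969 -0.0689]
 [ 0.0438  0.0672 -0.9968]]
F [ 1.0674 -0.7179 -0.1676] T [0.0808 0.063  0.0253] tilt 4.600702254879513 az z -59.209601206638254 az -5.341687699787582
```

Emit:
jog_arm([
  [0.04,0,-0.045],
  [0.04,0,-0.045],
  [0.04,0,-0.045],
  [0.04,0,-0.045],
], yaw=[0,0,0,0])

```text
t: 3.85
tool_pos: [0.9299, -0.0693, 0.4638]
tool_rot: [3.05, -0.053, 0.275]
ft_force: [0.2, 0.6, 0.7]
finger_gap: 0.0853
```

```bash
python3 st.py
```

```text
t 3.85 q [ 0.1357  1.0022 -1.4092  0.2416  1.3793  1.9152 -0.1269] pos [ 0.9299 -0.0693  0.4638] gap 0.0853
[[ 0.9833 -0.0417  0.1774]
 [-0.0275 -0.9963 -0.0815]
 [ 0.1801  0.0752 -0.9808]]
F [0.1519 0.584  0.7001] T [ 0.1267  0.1625 -0.0592] tilt 11.256921159348268 az z -24.668004301722465 az -4.261924936595269
```

Emit:
jog_arm([
  [0.04,0,-0.045],
  [0.04,0,-0.045],
  [0.04,0,-0.045],
  [0.04,0,-0.045],
  [0.04,0,-0.045],
], yaw=[0,0,0,0,0])

```text
t: 4.47
tool_pos: [0.8868, -0.0461, 0.6216]
tool_rot: [3.002, -0.044, 0.536]
ft_force: [0.9, -0.1, 0.5]
finger_gap: 0.0855
```

```bash
python3 st.py
```

```text
t 4.475 q [ 0.1173  0.8287 -1.409   0.2419  1.3764  1.9152 -0.1365] pos [ 0.8868 -0.0461  0.6216] gap 0.0855
[[ 0.9379 -0.0447  0.3439]
 [-0.0125 -0.9954 -0.0953]
 [ 0.3466  0.0851 -0.9341]]
F [ 0.8999 -0.0627  0.4756] T [0.1095 0.3227 0.0562] tilt 20.90919612651379 az z -15.493645644013258 az -2.9750310078980813
```

Emit:
jog_arm([
  [0.04,0,-0.045],
  [0.04,0,-0.045],
  [0.04,0,-0.045],
  [0.04,0,-0.045],
], yaw=[0,0,0,0])

```text
t: 4.97
tool_pos: [0.8337, -0.027, 0.7395]
tool_rot: [2.949, -0.036, 0.739]
ft_force: [-0.2, 0.5, -0.2]
finger_gap: 0.0852
```

```bash
python3 st.py
```

```text
t 4.975 q [ 0.1016  0.6917 -1.409   0.2419  1.3776  1.9152 -0.1427] pos [ 0.8337 -0.027   0.7395] gap 0.0852
[[ 0.8819 -0.0477  0.4691]
 [ 0.0013 -0.9946 -0.1036]
 [ 0.4715  0.0919 -0.8771]]
F [-0.1808  0.4951 -0.1825] T [0.1109 0.483  0.0559] tilt 28.7109443777799 az z -12.449666550308086 az -1.8567221245002825
```

Emit:
jog_arm([
  [0.04,0,-0.045],
  [-0.045,-0.017,0.028],
  [-0.045,-0.017,0.028],
  [-0.045,-0.017,0.028],
  [-0.045,-0.017,0.028],
], yaw=[0,0,0,0,0])

```text
t: 5.6
tool_pos: [0.7335, 0.0354, 0.6077]
tool_rot: [2.924, -0.026, 0.844]
ft_force: [1.2, 0.5, 1.5]
finger_gap: 0.0854
```

```bash
python3 st.py
python3 - <<'E'
from station import bot
import cv2
for n in("side","top"):
    c=bot.capture(n); cv2.imwrite(f"pics/{n}1.png",c["frame"][:,:,::-1])
E
```

```text
t 5.6 q [ 0.661   0.4292 -1.3771  1.2108  0.8254  1.4002 -0.5858] pos [0.7335 0.0354 0.6077] gap 0.0854
[[ 0.8464 -0.0434  0.5307]
 [ 0.0111 -0.995  -0.0991]
 [ 0.5324  0.0898 -0.8417]]
F [1.2171 0.5143 1.473 ] T [0.1411 0.4642 0.0641] tilt 32.6754648180266 az z -10.574789943012426 az 2.7646631796536987
```

View pics/side1.png

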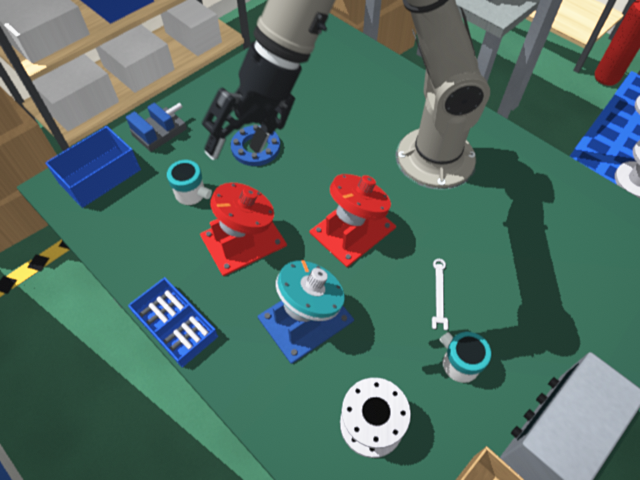

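The side view shows the gripper up and clear, tilted about 32°. The rotor's mark has moved to about (308,266), so it has been sinking. I carry on to a point in front of the hub.

```bash
cat > go.py <<'E'
import sys
from st import *
o,M=st()
C=np.array([.631,.1033,.1528]);w=np.array([-.493,.0813,.866]);w/=np.linalg.norm(w)
for h in (.127,.07,.007):
    d=M.T@(C+h*w-o["tool_pos"]);print(h,d,np.linalg.norm(d))
zr=M.T@w; print("w in tool",zr, "err deg",np.degrees(np.arccos(-zr[2])))
E
python3 go.py|tail -4
cat > mark.py <<'E'
from h import *
from station import bot
import sys
C=np.array([.631,.1033,.1528]);w=np.array([-.493,.0813,.866]);w/=np.linalg.norm(w)
up=np.array([0,0,1])-w*w[2];up/=np.linalg.norm(up);lf=np.cross(w,up)
def ang(n,save=None):
    c=bot.capture(n)
    if save: cv2.imwrite(save,c["frame"][:,:,::-1])
    P=cloud(c);f=c["frame"];hsv=cv2.cvtColor(f,cv2.COLOR_RGB2HSV)
    # plane-ray intersection
    E=np.linalg.inv(c["extrinsics"]);o=E[:3,3];K=c["intrinsics"]
    v,u=np.mgrid[0:480,0:640];D=np.stack([(u-K[0,2])/K[0,0],-(v-K[1,2])/K[1,1],-np.ones_like(u)],-1)@E[:3,:3].T
    X=o+D*(((C-o)@w)/(D@w))[...,None]
    r=np.linalg.norm(X-C,axis=-1)
    m=(hsv[...,0]>8)&(hsv[...,0]<24)&(hsv[...,1]>140)&(r<.085)&(abs((P-C)@w)<.012)
    if m.sum()<4: return n,int(m.sum()),None
    k=X[m].mean(0)-C
    return n,int(m.sum()),round(float(np.degrees(np.arctan2(k@lf,k@up))),1),round(float(np.linalg.norm(k)),4)
if __name__=="__main__":
    t=sys.argv[1] if len(sys.argv)>1 else None
    for n in("side","top"):print(ang(n,f"pics/{n}_{t}.png" if t else None))
E
python3 mark.py
```

```text
0.127 [-0.3101 -0.1038  0.1938] 0.38011792551980067
0.07 [-0.3118 -0.1052  0.2508] 0.41375397356318194
0.007 [-0.3137 -0.1067  0.3138] 0.45636156269724043
w in tool [ 0.0308  0.0239 -0.9992] err deg 2.2343793083429033
('side', 28, -110.5, 0.062)
('top', 0, None)
```

Emit:
jog_arm([
  [-0.044,-0.015,0.028],
  [-0.044,-0.015,0.028],
  [-0.044,-0.015,0.028],
  [-0.044,-0.015,0.028],
  [-0.044,-0.015,0.028],
], yaw=[0,0,0,0,0])

```text
t: 6.42
tool_pos: [0.6447, 0.0983, 0.3898]
tool_rot: [2.92, -0.047, 0.909]
ft_force: [0.1, 0.1, -0.8]
finger_gap: 0.0855
```

```bash
python3 go.py; python3 mark.py a
```

```text
t 6.425 q [ 0.7555  0.2784 -1.3386  1.8217  0.8441  0.9019 -0.9653] pos [0.6447 0.0983 0.3898] gap 0.0855
[[ 0.8231 -0.0536  0.5654]
 [-0.0046 -0.9961 -0.0878]
 [ 0.5679  0.0697 -0.8201]]
F [ 0.0756  0.1483 -0.7928] T [0.0987 0.5379 0.0204] tilt 34.90109520557056 az z -8.83087698977467 az 8.668275711298534
0.127 [-0.135  -0.02    0.0597] 0.14898183372725327
0.07 [-0.1399 -0.0204  0.1165] 0.18318130433941904
0.007 [-0.1453 -0.0207  0.1792] 0.23166994307739677
w in tool [ 0.0857  0.0058 -0.9963] err deg 4.9255879501904465
('side', 27, -110.3, 0.0622)
('top', 33, -112.6, 0.0613)
```

View pics/top_a.png

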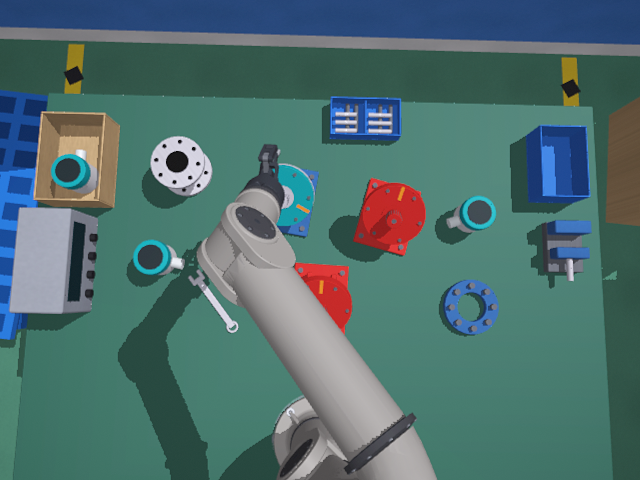

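Emit:
jog_arm([
  [-0.035,-0.005,0.014],
  [-0.035,-0.005,0.014],
  [-0.035,-0.005,0.014],
  [-0.03,-0.005,0.014],
], yaw=[0,0,0,0])

```text
t: 7.02
tool_pos: [0.581, 0.1209, 0.2817]
tool_rot: [2.918, -0.05, 0.949]
ft_force: [-0.2, -0.7, -0.2]
finger_gap: 0.0855
```

```bash
python3 go.py
```

```text
t 7.025 q [ 0.6308  0.244  -1.2509  2.0944  1.0562  0.7218 -1.3315] pos [0.581  0.1209 0.2817] gap 0.0855
[[ 0.8085 -0.0534  0.586 ]
 [-0.0085 -0.9968 -0.0791]
 [ 0.5884  0.059  -0.8064]]
F [-0.1908 -0.7015 -0.1681] T [ 0.0195  0.5749 -0.039 ] tilt 36.25196370763814 az z -7.683892645057117 az 11.756639390459897
0.127 [-0.0213  0.0068  0.0085] 0.02389897072023962
0.07 [-0.0276  0.007   0.0651] 0.07105562801065728
0.007 [-0.0345  0.0073  0.1277] 0.13250654681906177
w in tool [ 0.1103 -0.0037 -0.9939] err deg 6.334524145976886
```

Emit:
jog_arm([
  [0,0,0],
  [0,0,0],
  [0,0,0],
], yaw=[0,0,0])

```text
t: 7.4
tool_pos: [0.5896, 0.1244, 0.2914]
tool_rot: [2.917, -0.052, 0.969]
ft_force: [0.5, -0.8, 0.4]
finger_gap: 0.0855
```

```bash
python3 go.py
```

```text
t 7.4 q [ 0.6298  0.2455 -1.252   2.0745  1.0551  0.7262 -1.3238] pos [0.5896 0.1244 0.2914] gap 0.0855
[[ 0.8011 -0.0535  0.5961]
 [-0.011  -0.9971 -0.0748]
 [ 0.5984  0.0533 -0.7994]]
F [ 0.4608 -0.838   0.3558] T [ 0.0076  0.6114 -0.0306] tilt 36.92761415489929 az z -7.147618005356556 az 11.916861937117574
0.127 [-0.034   0.0104  0.011 ] 0.03722059368592705
0.07 [-0.041   0.0109  0.0676] 0.0798054317568445
0.007 [-0.0487  0.0114  0.1301] 0.13941672727452842
w in tool [ 0.1224 -0.0085 -0.9924] err deg 7.049512627051373
```

Emit:
jog_arm([
  [0.03,0,0],
  [0.03,0,0],
  [0.03,0,0],
], yaw=[0,0,0])

```text
t: 7.78
tool_pos: [0.6655, 0.1225, 0.3506]
tool_rot: [2.915, -0.054, 0.974]
ft_force: [-0.0, -0.4, 0.7]
finger_gap: 0.0855
```

```bash
python3 go.py
```

```text
t 7.775 q [ 0.6016  0.3412 -1.238   1.8604  1.0108  0.856  -1.15  ] pos [0.6655 0.1225 0.3506] gap 0.0855
[[ 0.7989 -0.0552  0.5989]
 [-0.012  -0.997  -0.0759]
 [ 0.6014  0.0535 -0.7972]]
F [-0.0046 -0.4075  0.6906] T [ 0.0939  0.6282 -0.0358] tilt 37.13828620242697 az z -7.223154982843885 az 10.432791134843022
0.127 [-0.1303  0.0095  0.0125] 0.13119612505338343
0.07 [-0.1374  0.01    0.069 ] 0.1541115780596698
0.007 [-0.1454  0.0105  0.1315] 0.19630725807320581
w in tool [ 0.126  -0.0075 -0.992 ] err deg 7.250768305358392
```

Emit:
jog_arm([
  [-0.04,0.003,-0.03],
  [-0.04,0.003,-0.03],
  [-0.04,0.003,-0.03],
  [-0.04,0.003,-0.03],
  [-0.04,0.003,-0.03],
], yaw=[0,0,0,0,0])

```text
t: 8.4
tool_pos: [0.4585, 0.1205, 0.3523]
tool_rot: [2.918, -0.061, 0.947]
ft_force: [0.0, 1.3, 0.2]
finger_gap: 0.0853
```

```bash
python3 go.py
```

```text
t 8.4 q [ 0.5587 -0.32   -0.9643  2.1949  0.1329  0.5978 -0.5851] pos [0.4585 0.1205 0.3523] gap 0.0853
[[ 0.809  -0.0602  0.5847]
 [-0.0152 -0.9966 -0.0816]
 [ 0.5876  0.0571 -0.8071]]
F [0.0005 1.2918 0.1987] T [0.0854 0.5843 0.0147] tilt 36.18229300483761 az z -7.942728686724453 az 14.722011780795505
0.127 [ 0.0364 -0.0049  0.137 ] 0.14185793907734423
0.07 [ 0.0302 -0.0048  0.1937] 0.19608152300343343
0.007 [ 0.0233 -0.0047  0.2563] 0.2574123636327658
w in tool [ 0.1088 -0.0019 -0.9941] err deg 6.246509779507995
```

Emit:
jog_arm([
  [-0.04,0.003,-0.03],
  [-0.04,0.003,-0.03],
  [-0.04,0.003,-0.03],
], yaw=[0,0,0])

```text
t: 8.78
tool_pos: [0.4079, 0.1285, 0.3567]
tool_rot: [2.921, -0.051, 0.931]
ft_force: [0.0, 0.3, -0.2]
finger_gap: 0.0855
```

```bash
python3 go.py
```

```text
t 8.775 q [-0.0753 -0.3289 -0.5635  2.2554  0.3797  0.7503 -0.9139] pos [0.4079 0.1285 0.3567] gap 0.0855
[[ 0.8154 -0.0546  0.5764]
 [-0.009  -0.9966 -0.0817]
 [ 0.5789  0.0614 -0.8131]]
F [ 0.0317  0.3232 -0.2447] T [ 0.1021  0.5691 -0.0092] tilt 35.601558731419885 az z -8.069315747270414 az 17.4823761008049
0.127 [0.0766 0.0003 0.1701] 0.18652312834644486
0.07 [0.071  0.0003 0.2268] 0.23763453221309244
0.007 [0.0648 0.0004 0.2895] 0.2966336044449785
w in tool [ 0.0986 -0.0009 -0.9951] err deg 5.661099712694072
```

Emit:
jog_arm([
  [-0.04,0.003,-0.03],
  [-0.04,0.003,-0.03],
  [-0.04,0.003,-0.03],
  [-0.04,0.003,-0.03],
], yaw=[0,0,0,0])

```text
t: 9.28
tool_pos: [0.3333, 0.1666, 0.332]
tool_rot: [2.916, -0.02, 0.863]
ft_force: [-0.9, -0.3, 1.1]
finger_gap: 0.0854
```

```bash
python3 go.py
```

```text
t 9.275 q [-0.5294 -0.3365 -0.4524  2.3138  0.4831  0.9412 -1.2418] pos [0.3333 0.1666 0.332 ] gap 0.0854
[[ 0.8393 -0.0412  0.5421]
 [ 0.0155 -0.9949 -0.0997]
 [ 0.5434  0.0921 -0.8344]]
F [-0.9207 -0.2914  1.071 ] T [0.1763 0.6543 0.0148] tilt 33.44803226690892 az z -10.41995463195204 az 26.560752877684465
0.127 [0.1589 0.0367 0.1904] 0.2507267528847859
0.07 [0.1556 0.0356 0.2473] 0.2943629868619327
0.007 [0.1519 0.0343 0.3102] 0.3471296378888482
w in tool [ 0.0581  0.0192 -0.9981] err deg 3.5083008851241515
```

Emit:
jog_arm([
  [-0.035,0.01,-0.04],
  [-0.035,0.01,-0.04],
  [-0.035,0.01,-0.04],
], yaw=[0,0,0])

```text
t: 9.65
tool_pos: [0.2855, 0.1764, 0.328]
tool_rot: [2.888, -0.041, 0.808]
ft_force: [0.3, 0.9, -0.0]
finger_gap: 0.0852
```

```bash
python3 go.py
```

```text
t 9.65 q [-1.1169 -0.3371 -0.1592  2.3317  0.5558  1.1844 -1.521 ] pos [0.2855 0.1764 0.328 ] gap 0.0852
[[ 0.8552 -0.0643  0.5142]
 [ 0.0121 -0.9895 -0.1438]
 [ 0.5181  0.1292 -0.8455]]
F [ 0.2514  0.9086 -0.0456] T [0.1564 0.559  0.0281] tilt 32.274790286022146 az z -15.62563073568375 az 31.70777438886751
0.127 [0.2074 0.0355 0.2096] 0.29694768895973916
0.07 [0.2058 0.0319 0.2664] 0.33814269872141345
0.007 [0.204  0.028  0.3293] 0.3883516351801542
w in tool [ 0.028   0.0632 -0.9976] err deg 3.963068265543516
```

Emit:
jog_arm([
  [0.035,0.006,0.035],
  [0.035,0.006,0.035],
  [0.035,0.006,0.035],
  [0.035,0.006,0.035],
], yaw=[0,0,0,0])

```text
t: 10.15
tool_pos: [0.4806, 0.1505, 0.2926]
tool_rot: [2.902, -0.003, 0.83]
ft_force: [-0.6, 0.5, 0.6]
finger_gap: 0.0855
```

```bash
python3 go.py; python3 mark.py b
```

```text
t 10.15 q [-0.961  -0.0886  0.2252  2.2359  0.7152  0.7741 -1.204 ] pos [0.4806 0.1505 0.2926] gap 0.0855
[[ 0.8495 -0.0358  0.5264]
 [ 0.0319 -0.9924 -0.119 ]
 [ 0.5267  0.1179 -0.8418]]
F [-0.5538  0.4605  0.6175] T [0.1926 0.5594 0.0668] tilt 32.66537674161057 az z -12.742590191093427 az 17.38798918622148
0.127 [0.0577 0.0299 0.0757] 0.09973980651897543
0.07 [0.0554 0.0277 0.1326] 0.14633408720852611
0.007 [0.0529 0.0252 0.1955] 0.2040740312101424
w in tool [ 0.0399  0.0391 -0.9984] err deg 3.204661458991619
('side', 27, -110.4, 0.0626)
('top', 33, -112.6, 0.0613)
```

View pics/side_b.png

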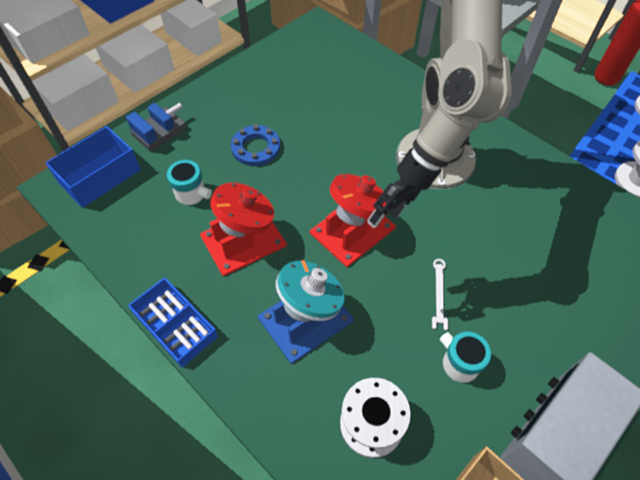

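Emit:
jog_arm([
  [0.019,0.01,0.025],
  [0.019,0.01,0.025],
  [0.019,0.01,0.02],
  [0,0,0],
], yaw=[0,0,0,-10])

```text
t: 10.75
tool_pos: [0.5725, 0.113, 0.2711]
tool_rot: [2.847, 0.244, 0.805]
ft_force: [-0.2, -0.0, -0.4]
finger_gap: 0.0854
```

```bash
python3 go.py
```

```text
t 10.75 q [-0.8445  0.0682  0.353   2.1492  0.6624  0.5803 -0.8251] pos [0.5725 0.113  0.2711] gap 0.0854
[[ 0.8405  0.1095  0.5306]
 [ 0.2028 -0.9718 -0.1207]
 [ 0.5024  0.209  -0.839 ]]
F [-0.24   -0.0002 -0.366 ] T [0.1246 0.4965 0.0496] tilt 32.96334029153802 az z -12.811905408782012 az 11.16626783227549
0.127 [-0.0075 -0.0028  0.0047] 0.009295582696824341
0.07 [-0.0096 -0.0055  0.0616] 0.06262905906296631
0.007 [-0.0119 -0.0086  0.1245] 0.12538811253849458
w in tool [ 0.0371  0.048  -0.9982] err deg 3.4800185753810804
```

Emit:
jog_arm([
  [0,0,0],
  [0,0,0],
  [0,0,0],
  [0,0,0],
  [0,0,0],
], yaw=[-10.5,-10.5,-10.5,-10.5,-10.5])

```text
t: 11.38
tool_pos: [0.5764, 0.1159, 0.2773]
tool_rot: [2.276, 1.413, 0.575]
ft_force: [-0.0, 0.5, -0.2]
finger_gap: 0.0854
```

```bash
python3 go.py
```

```text
t 11.375 q [-0.796   0.067   0.2997  2.1354  0.6639  0.5884  0.1152] pos [0.5764 0.1159 0.2773] gap 0.0854
[[ 0.4046  0.7407  0.5364]
 [ 0.9048 -0.4094 -0.117 ]
 [ 0.1329  0.5327 -0.8358]]
F [-0.02    0.4668 -0.1651] T [ 0.1189  0.5373 -0.0136] tilt 33.29918031564313 az z -12.309214042645355 az 11.374071216620823
0.127 [-0.0073 -0.0127  0.0081] 0.016721849230986883
0.07 [-0.0066 -0.0163  0.065 ] 0.06733037110324465
0.007 [-0.006  -0.0202  0.1279] 0.12959514485712495
w in tool [-0.0108  0.0629 -0.998 ] err deg 3.6568159129917177
```

Emit:
jog_arm([
  [-0.004,-0.01,0.025],
  [-0.003,-0.008,0.025],
  [0,-0.002,0.02],
], yaw=[0,0,0])

```text
t: 11.75
tool_pos: [0.6003, 0.1131, 0.2114]
tool_rot: [2.271, 1.416, 0.589]
ft_force: [0.2, 0.3, 0.5]
finger_gap: 0.0855
```

```bash
python3 go.py; python3 mark.py c
python3 - <<'E'
import cv2
for n,(x0,x1,y0,y1) in dict(side=(230,430,180,330),top=(200,400,120,270)).items():
    i=cv2.imread(f"pics/{n}_c.png")[y0:y1,x0:x1];cv2.imwrite(f"pics/{n}_cc.png",cv2.resize(i,(800,600),interpolation=cv2.INTER_CUBIC))
E
```

```text
t 11.75 q [-0.7787  0.2053  0.3404  2.1713  0.7762  0.4055 -0.0117] pos [0.6003 0.1131 0.2114] gap 0.0855
[[ 0.3989  0.7385  0.5436]
 [ 0.9062 -0.408  -0.1106]
 [ 0.1401  0.5367 -0.832 ]]
F [0.2408 0.2824 0.494 ] T [ 0.1407  0.4698 -0.0369] tilt 33.69193906870178 az z -11.49804421805699 az 10.668632079540352
0.127 [-0.005   0.0038 -0.0602] 0.06051802758328222
0.07 [-0.005  -0.0001 -0.0033] 0.0059629050376030284
0.007 [-0.0049 -0.0043  0.0595] 0.05989077098989196
w in tool [-0.0016  0.0676 -0.9977] err deg 3.8747107762062445
('side', 27, -110.5, 0.0619)
('top', 33, -112.6, 0.0613)
```

View pics/side_cc.png

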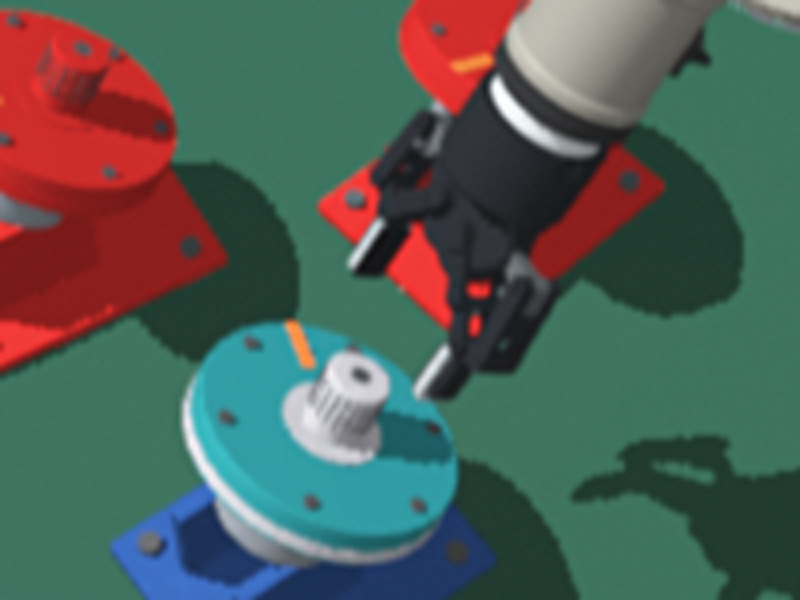

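View pics/top_cc.png

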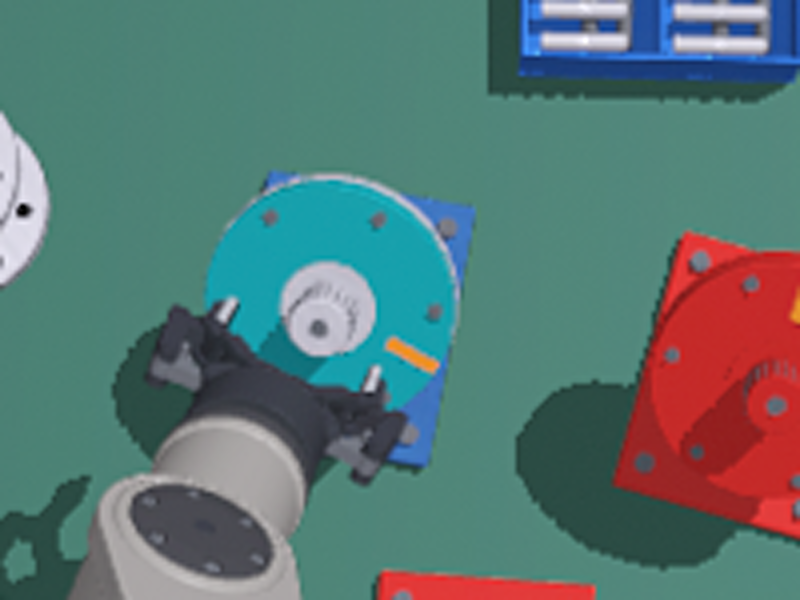

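The gripper straddles the hub and lines up with it (hub at about (280,198) in the top view), and the mark is at rest near -111°. I go down the axle to the grip depth.

Emit:
jog_arm([
  [-0.002,-0.002,0.02],
  [-0.002,-0.001,0.02],
  [-0.001,-0.001,0.018],
], yaw=[0,0,0])

```text
t: 12.22
tool_pos: [0.63, 0.1059, 0.1638]
tool_rot: [2.269, 1.415, 0.596]
ft_force: [-0.4, 0.4, 0.2]
finger_gap: 0.0853
```

```bash
python3 go.py
```

```text
t 12.225 q [-0.771   0.3366  0.401   2.1612  0.8662  0.2642 -0.106 ] pos [0.63   0.1059 0.1638] gap 0.0853
[[ 0.397   0.7362  0.5481]
 [ 0.9064 -0.4084 -0.108 ]
 [ 0.1443  0.5397 -0.8294]]
F [-0.3692  0.3516  0.2024] T [0.1    0.5764 0.0501] tilt 33.960433416092975 az z -11.149152915166866 az 9.538944398117472
0.127 [-0.0032  0.0049 -0.1167] 0.11689143561732057
0.07 [-0.0033  0.0008 -0.0599] 0.05998987926757828
0.007 [-0.0035 -0.0037  0.0029] 0.005874397829398818
w in tool [ 0.0029  0.0712 -0.9975] err deg 4.087025544883871
```

Emit:
jog_arm([
  [-0.0035,-0.004,0.005],
  [0,0,0.001],
], yaw=[0,0])

```text
t: 12.48
tool_pos: [0.6296, 0.1042, 0.1571]
tool_rot: [2.268, 1.414, 0.598]
ft_force: [-0.3, 0.8, -0.4]
finger_gap: 0.0854
```

Emit:
jog_arm([
  [0,0,0.001],
  [0,0,0.001],
  [0,0,0.001],
  [0,0,0],
], yaw=[0,0,0,0], gripper=0.03, force=30)

```text
t: 12.98
tool_pos: [0.6304, 0.1021, 0.1563]
tool_rot: [2.269, 1.41, 0.597]
ft_force: [4.9, 2.2, -6.2]
finger_gap: 0.0373
```

```bash
python3 go.py; python3 mark.py d;  python3 - <<'E'
import cv2
for n,(x0,x1,y0,y1) in dict(side=(230,430,180,330),top=(200,400,120,270)).items():
    i=cv2.imread(f"pics/{n}_d.png")[y0:y1,x0:x1];cv2.imwrite(f"pics/{n}_dd.png",cv2.resize(i,(800,600),interpolation=cv2.INTER_CUBIC))
E
```

```text
t 12.975 q [-0.7835  0.3532  0.4247  2.1696  0.9003  0.24   -0.1449] pos [0.6304 0.1021 0.1563] gap 0.0373
[[ 0.3995  0.7339  0.5494]
 [ 0.9053 -0.4101 -0.1105]
 [ 0.1442  0.5415 -0.8282]]
F [ 4.8631  2.193  -6.2183] T [0.5734 0.3976 0.3159] tilt 34.08095420862368 az z -11.369634777844515 az 9.20251411770798
0.127 [ 0.001   0.0074 -0.1235] 0.12376107688478713
0.07 [ 0.0009  0.0032 -0.0667] 0.06677373662933993
0.007 [ 0.0008 -0.0015 -0.0039] 0.0042076931575413985
w in tool [ 0.0016  0.0738 -0.9973] err deg 4.232476427491263
('side', 26, -110.3, 0.0629)
('top', 33, -112.8, 0.0605)
```

View pics/side_dd.png

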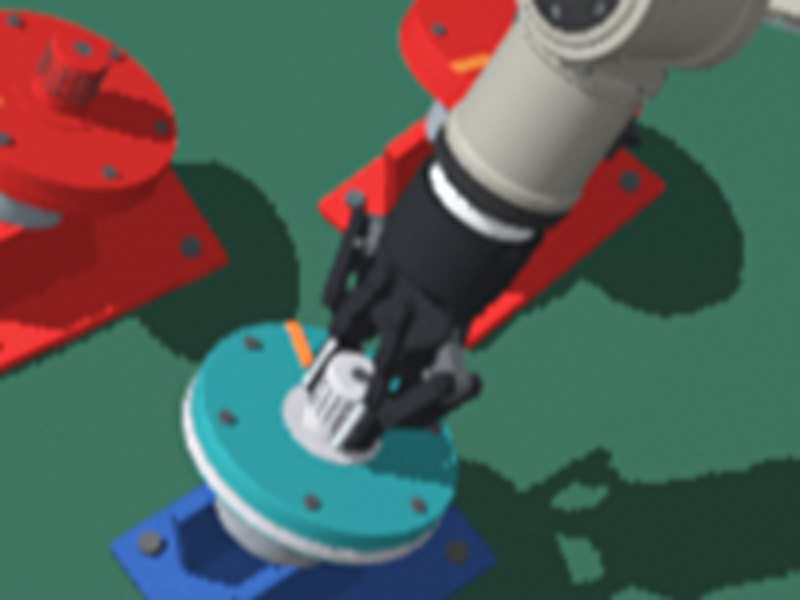

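The hub is gripped (gap 37.3 mm, wrist force about 8 N). Now I turn it clockwise with +yaw and watch the forces.

Emit:
jog_arm([
  [0,0,0],
  [0,0,0],
  [0,0,0],
], yaw=[7,7,7])

```text
t: 13.45
tool_pos: [0.6302, 0.1018, 0.1563]
tool_rot: [2.551, 0.983, 0.704]
ft_force: [-2.3, 2.7, 3.9]
finger_gap: 0.0374
```

```bash
cat > tq.py <<'E'
from station import bot
import numpy as np
from scipy.spatial.transform import Rotation as R
o=bot.observe();M=R.from_rotvec(o["tool_rot"]).as_matrix()
w=np.array([-.493,.0813,.866])
C=np.array([.631,.1033,.1528])
# project tool y onto rotor frame angle
up=np.array([0,0,1])-w*w[2];lf=np.cross(w,up)
print("t",round(o["t"],2),"Taxle",round(o["torque"]@w,3),"Ttool",np.round(M.T@o["torque"],3),"Ftool",np.round(M.T@o["ft_force"],1),"yaw",round(np.degrees(np.arctan2(M[:,0]@lf,M[:,0]@up)),1),"h",round((o["tool_pos"]-C)@w,4),"q6,q7",np.round(o["qpos"][5:],3),"err",round(np.degrees(np.arccos(-M[:,2]@w)),2),"gap",round(o["finger_gap"],4))
E
python3 tq.py; python3 mark.py e
```

```text
t 13.45 Taxle 0.104 Ttool [ 0.464 -1.804 -0.218] Ftool [ 1.7 -1.4 -4.8] yaw 51.9 h 0.0033 q6,q7 [ 0.217 -0.442] err 4.39 gap 0.0374
('side', 5, -130.6, 0.0728)
('top', 30, -134.1, 0.0631)
```

Emit:
jog_arm([
  [0,0,0],
  [0,0,0],
  [0,0,0],
], yaw=[8,8,8])

```text
t: 13.92
tool_pos: [0.6301, 0.1016, 0.1558]
tool_rot: [2.786, 0.437, 0.805]
ft_force: [4.7, 2.0, -1.6]
finger_gap: 0.0374
```

```bash
python3 tq.py; python3 mark.py f
```

```text
t 13.93 Taxle 0.142 Ttool [ 0.266 -2.313 -0.256] Ftool [ 3.7 -1.2  3.6] yaw 27.7 h 0.0029 q6,q7 [ 0.195 -0.761] err 4.39 gap 0.0374
('side', 0, None)
('top', 6, -156.2, 0.066)
```

Emit:
jog_arm([
  [0,0,0],
  [0,0,0],
  [0,0,0],
], yaw=[8,8,8])

```text
t: 14.4
tool_pos: [0.6296, 0.1014, 0.1561]
tool_rot: [2.915, -0.152, 0.879]
ft_force: [-0.5, 0.8, 4.0]
finger_gap: 0.0374
```

```bash
python3 tq.py; python3 mark.py g
```

```text
t 14.4 Taxle 0.202 Ttool [-0.182 -2.467 -0.294] Ftool [ 1.7 -0.5 -3.6] yaw 3.9 h 0.0034 q6,q7 [ 0.182 -1.078] err 4.38 gap 0.0374
('side', 24, -179.7, 0.0608)
('top', 0, None)
```

Emit:
jog_arm([
  [0,0,0],
  [0,0,0],
  [0,0,0],
], yaw=[8,8,8])

```text
t: 14.88
tool_pos: [0.6294, 0.1017, 0.1559]
tool_rot: [-2.878, 0.766, -0.907]
ft_force: [13.7, -0.3, -14.9]
finger_gap: 0.0373
```

```bash
python3 tq.py; python3 mark.py h
```

```text
t 14.88 Taxle 0.391 Ttool [-0.111 -2.242 -0.406] Ftool [ 1.9 -3.4 19.9] yaw -20.0 h 0.0034 q6,q7 [ 0.174 -1.436] err 4.33 gap 0.0373
('side', 25, 156.2, 0.0614)
('top', 0, None)
```

Emit:
jog_arm([
  [0,0,0],
  [0,0,0],
  [0,0,0],
], yaw=[8,8,8])

```text
t: 15.35
tool_pos: [0.6294, 0.1019, 0.1557]
tool_rot: [-2.561, 1.296, -0.845]
ft_force: [-1.1, -2.4, 2.4]
finger_gap: 0.0373
```

```bash
python3 tq.py; python3 mark.py i
```

```text
t 15.35 Taxle 0.152 Ttool [-0.94  -1.794 -0.165] Ftool [ 2.3  1.4 -2.3] yaw -44.0 h 0.0032 q6,q7 [ 0.171 -1.842] err 4.3 gap 0.0373
('side', 29, 133.5, 0.063)
('top', 0, None)
```

Emit:
jog_arm([
  [0,0,0],
], yaw=[0], gripper=0.075)

```text
t: 15.58
tool_pos: [0.6295, 0.1021, 0.1558]
tool_rot: [-2.567, 1.287, -0.847]
ft_force: [0.8, -0.1, 0.1]
finger_gap: 0.0543
```

```bash
python3 tq.py
python3 - <<'E'
from mark import *
for k in range(40):
    a=ang("side")
    if k%4==0: print(round(bot.observe()["t"],2),a,round(bot.observe()["finger_gap"],3))
E
python3 tq.py
```

```text
t 15.57 Taxle -0.027 Ttool [-0.378 -0.404  0.013] Ftool [ 0.5 -0.5  0.3] yaw -43.6 h 0.0033 q6,q7 [ 0.171 -1.839] err 4.3 gap 0.0543
15.62 ('side', 28, 138.2, 0.0612) 0.062
15.82 ('side', 12, 153.2, 0.0697) 0.075
16.02 ('side', 3, None) 0.075
16.23 ('side', 14, 177.7, 0.0544) 0.075
16.43 ('side', 23, -175.3, 0.0655) 0.075
16.62 ('side', 17, -171.6, 0.0681) 0.075
16.82 ('side', 14, -169.7, 0.0688) 0.075
17.02 ('side', 12, -168.6, 0.0696) 0.075
17.23 ('side', 13, -168.3, 0.0699) 0.075
17.43 ('side', 13, -168.3, 0.0699) 0.075
t 17.57 Taxle -0.029 Ttool [-0.409 -0.439  0.014] Ftool [-0.6  0.2  0.2] yaw -43.8 h 0.0032 q6,q7 [ 0.172 -1.843] err 4.3 gap 0.0748
```

```bash
python3 mark.py j
python3 - <<'E'
import cv2
for n,(x0,x1,y0,y1) in dict(side=(250,370,235,325),top=(230,350,150,240)).items():
    i=cv2.imread(f"pics/{n}_j.png")[y0:y1,x0:x1];cv2.imwrite(f"pics/{n}_jj.png",cv2.resize(i,(800,600),interpolation=cv2.INTER_CUBIC))
E
```

```text
('side', 12, -168.1, 0.0701)
('top', 0, None)
```

View pics/side_jj.png

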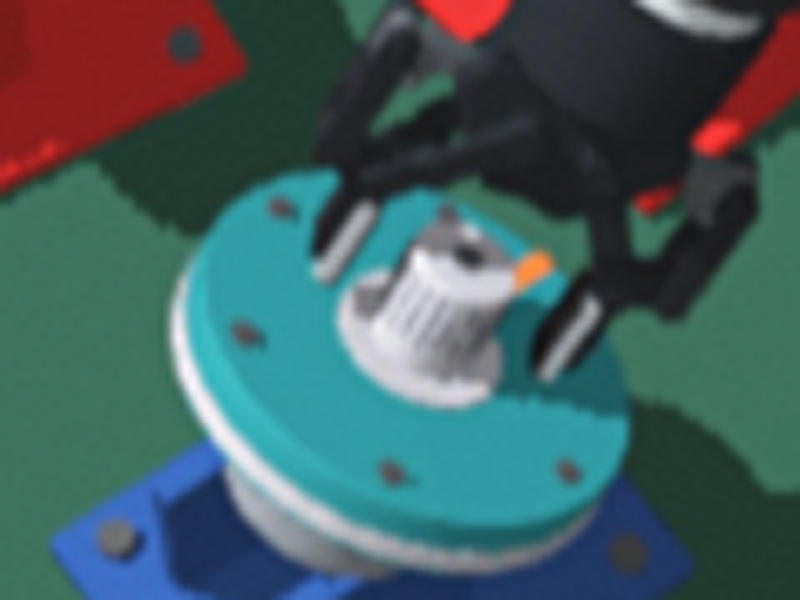

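View pics/top_jj.png

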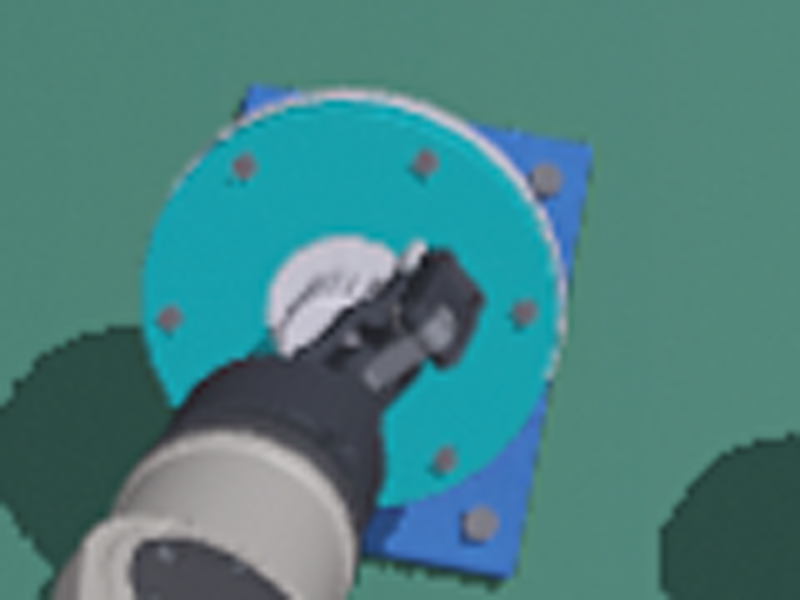

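Run:
```python
from h import *
from mark import C,w,up,lf
c=dict(np.load("top0.npz"))
E=np.linalg.inv(c["extrinsics"]);o=E[:3,3];K=c["intrinsics"]
def a(u,v):
    D=E[:3,:3]@np.array([(u-K[0,2])/K[0,0],-(v-K[1,2])/K[1,1],-1]);X=o+D*((C-o)@w)/(D@w)-C
    return round(np.degrees(np.arctan2(X@lf,X@up)),1),round(np.linalg.norm(X),4)
for s in ([(271,216),(377,220),(435,312)],4,200,120),([(244,166),(425,163),(524,312),(444,460),(169,318)],800/120,230,150):
    print([a((x+.5)/s[1]+s[2]-.5,(y+.5)/s[1]+s[3]-.5) for x,y in s[0]])
```

```text
[(np.float64(40.8), np.float64(0.0665)), (np.float64(-20.3), np.float64(0.064)), (np.float64(-83.5), np.float64(0.0673))]
[(np.float64(44.2), np.float64(0.0663)), (np.float64(-18.6), np.float64(0.0647)), (np.float64(-80.7), np.float64(0.0667)), (np.float64(-140.6), np.float64(0.0702)), (np.float64(104.3), np.float64(0.0696))]
```

Released from the far side, the rotor sank back and stopped at about -168.5°. It had first rested at -111.5°, so heavy-side-down lies halfway, with the mark near -140° and a stop angle of about 28.7° either way. I regrip and turn back.

Emit:
jog_arm([
  [0,0,0.001],
  [0,0,0],
  [0,0,0],
], yaw=[0,0,0], gripper=0.03, force=40)

```text
t: 18.05
tool_pos: [0.6298, 0.1019, 0.155]
tool_rot: [-2.562, 1.294, -0.845]
ft_force: [-5.0, -0.6, 7.4]
finger_gap: 0.0381
```

```bash
python3 tq.py; python3 mark.py k
```

```text
t 18.05 Taxle -0.005 Ttool [-6.880e-01 -1.424e+00 -1.000e-03] Ftool [ 1.2  1.1 -8.8] yaw -43.9 h 0.0024 q6,q7 [ 0.172 -1.86 ] err 4.29 gap 0.0381
('side', 0, None)
('top', 0, None)
```

Emit:
jog_arm([
  [0,0,0],
  [0,0,0],
  [0,0,0],
  [0,0,0],
], yaw=[-7,-7,-7,-7])

```text
t: 18.65
tool_pos: [0.6299, 0.1018, 0.1553]
tool_rot: [-2.929, 0.646, -0.914]
ft_force: [1.4, 0.0, -0.6]
finger_gap: 0.0382
```

```bash
python3 tq.py; python3 mark.py l
```

```text
t 18.65 Taxle -0.107 Ttool [ 0.049 -1.898  0.1  ] Ftool [ 0.7 -0.5  1.3] yaw -15.1 h 0.0026 q6,q7 [ 0.204 -1.545] err 4.29 gap 0.0382
('side', 2, None)
('top', 32, -139.6, 0.0623)
```

Emit:
jog_arm([
  [0,0,0],
  [0,0,0],
], yaw=[1.8,0])

```text
t: 19.0
tool_pos: [0.6299, 0.1019, 0.1552]
tool_rot: [-2.904, 0.703, -0.91]
ft_force: [0.6, -0.3, 0.8]
finger_gap: 0.0383
```

```bash
python3 tq.py
python3 - <<'E'
from mark import *
for k in range(6): print(ang("top","pics/top_m.png"))
ang("side","pics/side_m.png")
E
python3 tq.py;python3 - <<'E'
import cv2
for n,(x0,x1,y0,y1) in dict(side=(250,370,235,325),top=(230,350,150,240)).items():
    i=cv2.imread(f"pics/{n}_m.png")[y0:y1,x0:x1];cv2.imwrite(f"pics/{n}_mm.png",cv2.resize(i,(800,600),interpolation=cv2.INTER_CUBIC))
E
```

```text
t 19.0 Taxle 0.029 Ttool [-0.084 -1.845 -0.039] Ftool [ 1.  -0.1 -0.3] yaw -17.5 h 0.0025 q6,q7 [ 0.201 -1.575] err 4.27 gap 0.0383
('top', 32, -142.1, 0.0624)
('top', 33, -142.2, 0.0623)
('top', 32, -142.2, 0.0622)
('top', 33, -142.2, 0.0623)
('top', 33, -142.2, 0.0623)
('top', 33, -142.2, 0.0623)
t 19.35 Taxle -0.014 Ttool [-0.023 -1.769  0.008] Ftool [ 2.5 -1.  -0.6] yaw -17.3 h 0.0025 q6,q7 [ 0.201 -1.573] err 4.27 gap 0.038
```

View pics/top_mm.png

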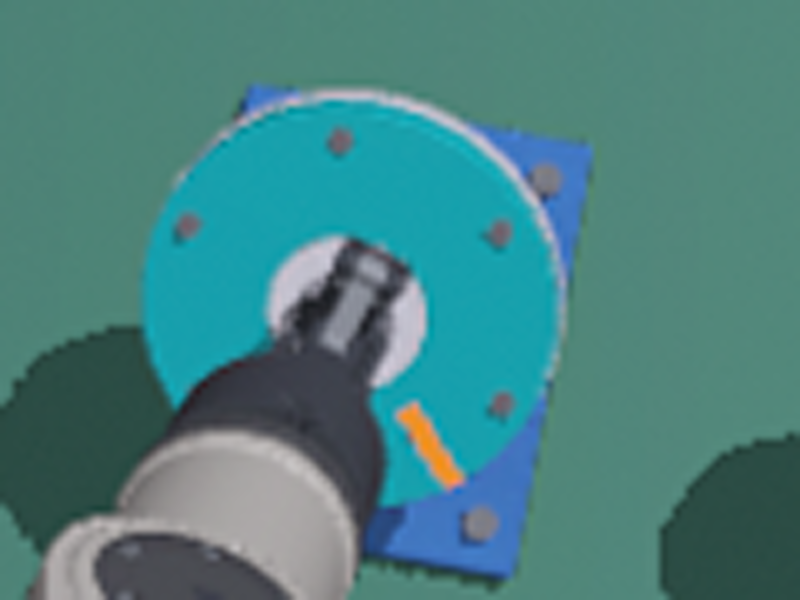

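View pics/side_m.png

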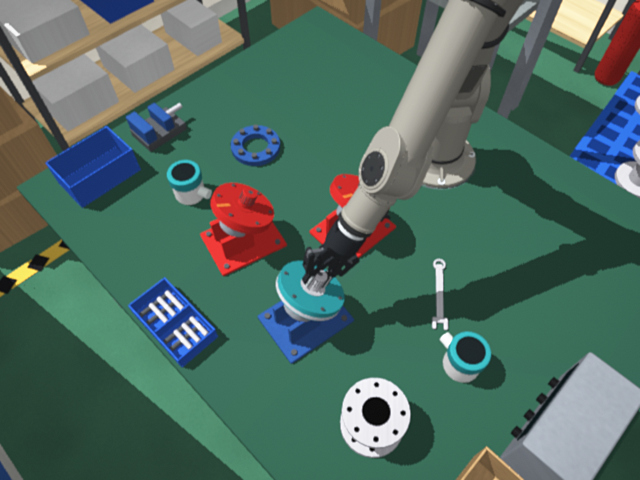

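Run:
```python
from h import *
from mark import C,w,up,lf
c=dict(np.load("top0.npz"))
E=np.linalg.inv(c["extrinsics"]);o=E[:3,3];K=c["intrinsics"]
def a(u,v):
    D=E[:3,:3]@np.array([(u-K[0,2])/K[0,0],-(v-K[1,2])/K[1,1],-1]);X=o+D*((C-o)@w)/(D@w)-C
    return round(np.degrees(np.arctan2(X@lf,X@up)),1)
s=800/120
print([a((x+.5)/s+229.5,(y+.5)/s+149.5) for x,y in [(188,224),(340,141),(499,233),(501,405)]])
```

```text
[np.float64(71.8), np.float64(10.6), np.float64(-52.6), np.float64(-113.8)]
```

Run:
```python
from station import bot
o=bot.observe();print(o["t"],abs(o["qd"]).max(),o["ft_force"],o["finger_gap"]);print(bot.finish_job())
```

```text
19.35 0.0031201138699780916 [ 1.90843561 -0.11557547  1.96361187] 0.037996786224597845
the job is handed in; nothing more can be done
None
```

I found the heavy side by letting the rotor sink from both directions, turned it to the bottom, and handed the job in at t = 19.4 s with the hub gripped and still.

**Finding the heavy side:** The rotor first sank by itself and stopped with the orange mark at about -111.5°. I gripped the hub, turned it well past the bottom and let go; it sank back and stopped at about -169°. Heavy-side-down is halfway between, with the mark at about -140°. That makes the stop angle about 28.7° on each side, inside the stated 26 to 38°.

**Last checks:**
- **Angle:** the top camera reads the mark at -142.2°, against a target of -141.3° on that camera's own scale. It did not change over six pictures. The bolt heads suggest it is about 1° past the middle, and I left it there.
- **Grip:** the finger opening is 38.0 mm on the 38 mm hub, with 40 N grip and about 3 N at the wrist. Axle torque is about zero.
- **Other parts:** the last side picture shows them where they started.

**What was not clean:**
- **Tool tilt:** the jog cannot tilt the tool, so I got the 30° lean by pushing the arm against its reach limits. The tool axis is still about 4° off the axle.
- **Camera agreement:** the two cameras differ by about 2° in absolute angle.
- **Wrist torque:** it rose as expected at first, but one reading was thrown off near a joint limit. The result therefore rests on the two stopping angles.

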